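# Put the hand gauges back in the gauge tray

## Task

Tidy the gauge tray of the inspection bench: the gap gauge was left in the caliper's long compartment, so lay it flat in its own small compartment, with the key of the compartment between its jaws. Lay the try square flat in the L-shaped compartment, and lay the caliper straight along the long compartment with its tail slid under the keeper bridge, home to the end wall. Leave the brass weight, the steel block and the cup standing where they are.

Things in the scene. Friction and masses are not known exactly. Their poses are not given: they have to be found in the camera images.
- tray: Fixed gauge tray, blue walls on a dark floor, 180 (x) by 218 (y) mm, floor 4 mm thick; all walls, ribs and filled parts end 8 mm above the floor (12 mm above the bench). Origin: centre of its underside. Near row, in its frame (mm): the LONG compartment, x -86 to 2, y -105 to 105. Far row: the L-SHAPED one at the -y side, the SMALL one at the +y end; the rest is filled up.
- gauge_home (a point): Centre of the SMALL compartment's floor, tray frame (50, 77.5, 4) mm, axes as the tray: home of the gap gauge's origin, with the gauge's x along the tray's +x. The compartment is x 14 to 86, y 50 to 105; a key 11 mm wide (y 72 to 83) and 8 mm high reaches in from its +x wall to x = 64.
- square_home (a point): Point on the L-SHAPED compartment's floor, tray frame (46, -92, 4) mm, axes as the tray: home of the square's origin, with the square's x (blade) along the tray's +y. Stock slot: x 6 to 86, y -105 to -79; blade slot: x 6 to 36, y -79 to 12.
- caliper_home (a point): Point on the LONG compartment's floor, tray frame (-46, -14, 4) mm, axes as the tray: home of the caliper's origin, with the caliper's x (tail) along the tray's +y; the tail end is then 4 mm from the +y end wall. The bridge forbids lowering it there: set it down 31 to 45 mm further to -y, then slide it in.
- keeper (a point): Middle of the opening under the fixed steel keeper bridge of the long compartment, on the floor, tray frame (-46, 87, 4) mm, axes as the tray. The bridge covers y 77 to 97: two posts with a 26 mm gap between them, and a bar 36 mm long in x across them, underside 12 mm and top 16 mm above the tray floor.
- gauge: Gap gauge: loose flat C-shaped steel plate 64 (x) by 44 (y) by 10 mm, 0.2 kg. Origin: centre of its underside. Its mouth, 20 mm wide (y -10 to 10), opens to +x, from x = -2 to 32 mm. On its solid back stands a black grip block, x -30 to -4, y -8 to 8, from 10 to 26 mm above the underside. It starts flat on the floor of the tray's long compartment.
- caliper: Closed, locked steel caliper, loose, lying flat, 0.18 kg. Origin: underside, middle of the slider. Beam: x -45 (head) to 115 mm (tail end), 16 mm wide, 6 mm thick. Dark slider, the place to grip: x -24 to 26, y -12 to 12, 12 mm high. Jaws: x -45 to -22, 6 mm thick, reaching to y = -43 (long) and y = 20 mm (short). Centre of mass 10 mm from the origin towards the tail.
- square: Try square, loose, lying flat, 0.28 kg. Origin: underside, centre of the thick stock, which spans x -9 to 9, y -35 to 35 mm and is 22 mm high. The steel blade, 4 mm thick and flush with the underside, runs from the stock's +y end along +x: x 9 to 99, y 15 to 35 mm.
- block: Bystander: loose ground steel block 40 by 28 by 30 mm high beside the caliper's beam, on the long jaws' side. Origin: centre of its underside.
- weight: Bystander: loose knobbed brass weight, 32 mm in diameter and 43 mm high, standing in the inner corner of the square. Origin: centre of its underside.
- cup: Bystander: loose grey plastic cup, 60 mm across and 55 mm high, close beyond the far wall of the tray. Origin: centre of its underside.
Mind the look-alikes: they are no part of the job. What is shaped like the caliper but green is not meant.

How it is judged:
At the end, for the whole second after the job is handed in: All three lie flat on the tray floor (within 3 mm, tilt under 0.06 rad), at rest. Gap gauge and square: origin within 10 mm of home, yaw within 0.15 rad. Caliper: within 8 mm of home along the compartment, 14 mm across, beam within 0.12 rad (z of each of gauge, square, caliper in the frame of tray below 0.007 m and angle between each of gauge, square, caliper's own z axis and vertical below 0.06 rad and linear speed of each of gauge, square, caliper below 0.02 m/s and horizontal distance between gauge and gauge_home below 0.01 m and horizontal distance between square and square_home below 0.01 m and angle between the x axis of gauge and the x axis of tray, either way round below 0.15 rad and angle between the x axis of square and the y axis of tray, either way round below 0.15 rad and y of caliper in the frame of caliper_home between -0.008 and 0.008 m and x of caliper in the frame of caliper_home between -0.014 and 0.014 m and angle between the x axis of caliper and the y axis of tray, either way round below 0.12 rad); the robot touches nothing.
It fails at once if the steel block is pushed more than 20 mm from where it stood, or knocked over (distance of block from where it was at the start of the episode above 0.02 m or angle between block's own z axis and vertical above 0.6 rad).
It fails at once if the brass weight is pushed more than 20 mm from where it stood, or knocked over (distance of weight from where it was at the start of the episode above 0.02 m or angle between weight's own z axis and vertical above 0.6 rad).
It fails at once if the cup is pushed more than 20 mm from where it stood, or knocked over (distance of cup from where it was at the start of the episode above 0.02 m or angle between cup's own z axis and vertical above 0.6 rad).
It also fails if it takes over 69 s, if anything falls off the work surface, if the arm or the gripper's body presses on something with over 40 N, if the wrist force passes 120 N, or if a joint passes its speed limit or range.

## Robot

A 6-joint arm with a two-finger parallel gripper is mounted at the origin on the work surface. World frame = base frame: x ahead of the robot, y to its left, z up, the work surface at z = 0. Lengths are in m, angles in rad, forces in N, time in s.
With the tool pointing down it reaches from about 0.35 to 0.775 m from the base axis. Payload 7.3 kg.
Tool frame: the origin (TCP) lies between the finger pads; the fingertips stand 14 mm ahead of it and the grasp point (between the pads) lies 5 mm behind it; z points along the fingers, y is the line along which they close (so a half turn about z gives the same grasp; the last joint's range is limited). The gripper opens to 92 mm and grips with 3 to 60 N. Pads are 19 mm wide; open, the fingers measure 130 mm over their backs; the gripper's body (75 mm by 190 mm) begins 47 mm behind the grasp point.
Start: joints at [1.005, 0.342, 1.524, -0, 1.275, -0.146], TCP at [0.214, 0.479, 0.241] pointing down, gripper open.
Joint ranges: [-2.53, 2.53], [-0.77, 2.02], [0.04, 2.7], [-1, 4.14], [0.28, 2.66], [-3.11, 3.11]. Speed limits (rad/s): [2.57, 2.57, 3.14, 3.14, 3.14, 3.14].

## Interface

Orientations are given as [roll, pitch, yaw] about the fixed x, y, z axes, in that order (R = Rz(yaw) Ry(pitch) Rx(roll)).
In Python, from cell import robot, eyes gives the robot as it stands. The module is installed in compiled form; this text tells all that it offers.
- The arm moves only by the shell command python3 -m handwheel 'ROWS' [FORCE]. ROWS is JSON, one flat list of numbers, 5 for each row, row after row: the shift along the world's x, y, z in mm, then the turn about the world's z in rad, then the opening, from 0 (shut) to 1 (fully open). In form: [x, y, z, spin, jaw, x, y, z, spin, jaw, ...]. A call has 1 to 8 rows; each row shifts and turns the commanded pose from where the row before left it; what a row does not reach is not made up. A row lasts 1/10 s, in which the tool goes at most 50 mm and 8.59 degrees, less where a joint would pass 70% of its speed; a pose out of reach is approached as far as the arm can. A call with a gripper value outside its range is refused whole. The fingers move at their own pace and stop on an object; FORCE is the grip in N (left out, the last holds). Time passes only in rows, so rows that do not move let the fingers close. It gives the time, the measured TCP pose, the force, the opening and the grip force at its end, in the units of the state.
- robot.observe(): the state, without advancing time (a new reading comes with each control period).
- eyes.read_camera(name): name is "side" or "top"; returns (picture, depth): 420x560x3 uint8, blue, green, red; 420x560 float32, m along the optical axis (not along the pixel's ray), 0 where there is no reading.
- eyes.calibration(name): a dict with "fx", "fy", "cx", "cy" (pixels), "world_to_cam" (4x4, takes a point from world to camera coordinates). Camera axes: x right, y down, z forward; pixel columns grow to the right and rows downward; lengths in m; the calibration is good to about 2 mm. A picture is of the moment at which its call begins. calibration takes no time and is no camera call.
- robot.hand_in(): hands the job in; it is judged then, once.
The state is a dict: "time": time; "qpos": joint angles; "qvel": joint speeds; "joint_efforts": joint torques, N m; "tool_pos": TCP position; "tool_rot": TCP orientation; "contact_force": force on the tool from outside, world axes, zero at the start; "torque": the same for the moment, N m; "opening": finger opening in m; "grip_force": force on a finger pad.
Only numpy, scipy, OpenCV 4.12 (cv2) and the standard library are available. Lean on these libraries where they do the work, as an engineer would, in place of code of your own. Each camera call takes 0.05 s, during which the arm holds its last target. There are 200 camera calls.

## Working session

There is one attempt and no reset: what is moved stays moved. The work goes in short steps, Python scripts to look and compute and a shell command to move; the robot and the scene stay as the last step left them, time stands still between calls to the robot, and variables do not carry over. Pictures are saved under pics/ and viewed, at most 10 in all, crops included, and the job is handed in when it is done.

```bash
mkdir -p pics
cat > h.py <<'E'
import numpy as np, cv2
from cell import robot, eyes
def cap(n):
    im,d=eyes.read_camera(n); np.savez(''+n+'.npz',im=im,d=d); return im,d
def load(n):
    z=np.load(''+n+'.npz'); return z['im'],z['d']
def ray(n,u,v,z):
    c=eyes.calibration(n); T=np.linalg.inv(np.array(c['world_to_cam']))
    d=T[:3,:3]@np.array([(u-c['cx'])/c['fx'],(v-c['cy'])/c['fy'],1]); o=T[:3,3]
    return (o+d*(z-o[2])/d[2])
def pts(n,d):
    c=eyes.calibration(n); T=np.linalg.inv(np.array(c['world_to_cam']))
    v,u=np.mgrid[:d.shape[0],:d.shape[1]]
    P=np.stack([(u-c['cx'])/c['fx']*d,(v-c['cy'])/c['fy']*d,d],-1)
    return P@T[:3,:3].T+T[:3,3]
E
python3 - <<'E'
from h import *
for n in('top','side'):
    im,d=cap(n); cv2.imwrite(f'pics/{n}0.png',cv2.resize(im,(784,588)))
    c=eyes.calibration(n); print(n,c['fx'],np.linalg.inv(c['world_to_cam']).round(3).tolist())
print(robot.observe())
E
```

```text
top 395.66286387320343 [[0.061, -0.978, 0.201, 0.368], [-0.998, -0.06, 0.012, 0.045], [0.0, -0.201, -0.98, 1.093], [0.0, 0.0, 0.0, 1.0]]
side 445.24390962779614 [[0.937, -0.176, 0.302, 0.247], [-0.349, -0.496, 0.795, -0.75], [0.009, -0.85, -0.526, 0.579], [0.0, 0.0, 0.0, 1.0]]
{'time': 0.1, 'qpos': array([ 1.00504022e+00,  3.42657324e-01,  1.52487692e+00, -8.02820811e-06,
        1.27538866e+00, -1.45973246e-01]), 'qvel': array([ 7.41789084e-04, -1.93079124e-03, -3.27397491e-03,  1.04015509e-03,
        4.52868777e-05, -7.41710743e-04]), 'joint_efforts': array([ 1.04793828e-03, -4.32003558e+01, -2.44696355e+01,  7.18064792e-02,
        5.26508724e-02, -9.02589909e-05]), 'tool_pos': array([0.21376527, 0.47915818, 0.24012778]), 'tool_rot': array([-3.14027543e+00, -1.85896683e-04,  2.72181201e+00]), 'contact_force': array([-0.14275037, -0.598846  ,  0.32545392]), 'torque': array([-0.03918243, -0.0156149 , -0.01695722]), 'grip_force': 0.0, 'opening': 0.09179374492317623}
```

View pics/top0.png

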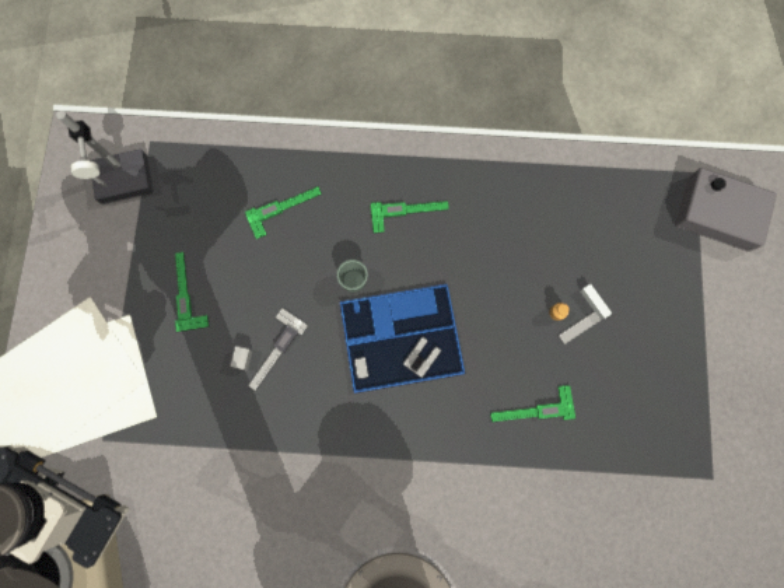

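View pics/side0.png

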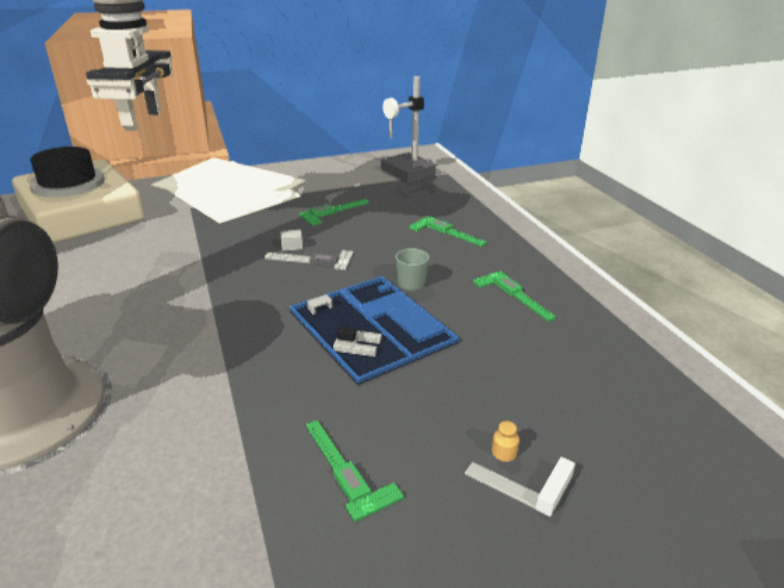

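The views show four green look-alike calipers: top pixels (285,210), (408,212), (190,295) and (535,405). The only steel one is at (275,345), head (291,321) and tail (253,386), with the block beside it at (240,357), so it's the one meant. The gauge is at (420,357), the bridge at (361,367), the square at (590,315), the weight at (560,311) and the cup at (352,275). Next I confirm with a crop and measure.

```bash
cat > m.py <<'E'
from h import *
def cnts(n,mask,z,roi,minA=15):
    m=np.zeros(mask.shape,np.uint8); x0,y0,x1,y1=roi; m[y0:y1,x0:x1]=mask[y0:y1,x0:x1].astype(np.uint8)
    k,l,s,c=cv2.connectedComponentsWithStats(m,connectivity=8)
    out=[]
    for i in range(1,k):
        if s[i,4]<minA: continue
        v,u=np.nonzero(l==i)
        P=np.array([ray(n,a,b,z)[:2]*1000 for a,b in zip(u,v)],np.float32)
        r=cv2.minAreaRect(P); out.append((c[i].round(1).tolist(),int(s[i,4]),P.mean(0).round(1).tolist(),np.round(r[0],1).tolist(),np.round(r[1],1).tolist(),round(r[2],1)))
    return out
E
python3 - <<'E'
from m import *
im,d=load('top'); hsv=cv2.cvtColor(im,cv2.COLOR_BGR2HSV); H,S,V=cv2.split(hsv)
P=pts('top',d)*1000
blue=(H>100)&(H<125)&(S>110)
print('tray');[print(r) for r in cnts('top',blue,.012,(235,195,340,285))]
br=(S<60)&(V>120)
for nm,roi,z in(('cal',(160,215,225,285),.006),('gauge+keeper',(245,235,325,275),.018),('sq',(390,200,445,250),.012)):
    print(nm);[print(r) for r in cnts('top',br,z,roi)]
print('weight');[print(r) for r in cnts('top',(H<25)&(S>120),.02,(390,205,415,240))]
for u,v in((170,255),(207,230),(204,242),(190,265),(300,252),(258,262),(251,197),(426,215),(410,237),(400,222),(290,260),(300,215)): print(u,v,P[v,u].round(1))
a=cv2.resize(im[190:290,160:440],(800,286),interpolation=cv2.INTER_CUBIC)
ims,_=load('side'); b=cv2.resize(ims[160:275,180:340],(432,310),interpolation=cv2.INTER_CUBIC); e=cv2.resize(ims[295:375,325:420],(368,310),interpolation=cv2.INTER_CUBIC)
cv2.imwrite('pics/c1.png',np.vstack([a,np.hstack([b,e])]))
E
```

```text
tray
([284.6, 231.9], 2601, [524.7999877929688, 28.600000381469727], [501.1, 22.5], [181.2, 217.2], 13.2)
calTraceback (most recent call last):
  File "<stdin>", line 8, in <module>
  File "m.py", line 9, in cnts
    P=np.array([ray(n,a,b,z)[:2]*1000 for a,b in zip(u,v)],np.float32)
                ~~~^^^^^^^^^
  File "h.py", line 8, in ray
    c=eyes.calibration(n); T=np.linalg.inv(np.array(c['world_to_cam']))
ValueError: time passes only in moves, steps and waits
```

```bash
cat > fix.py <<'E'
from cell import eyes
import pickle
pickle.dump({n:{k:v for k,v in eyes.calibration(n).items()} for n in('top','side')},open('cal.pkl','wb'))
E
python3 fix.py; sed -i "s/eyes.calibration(n)/CAL[n]/; 2a import pickle; CAL=pickle.load(open('cal.pkl','rb'))" h.py
python3 - <<'E'
from m import *
im,d=load('top'); hsv=cv2.cvtColor(im,cv2.COLOR_BGR2HSV); H,S,V=cv2.split(hsv)
P=pts('top',d)*1000
br=(S<60)&(V>120)
for nm,roi,z in(('cal',(160,215,225,285),.006),('gauge+keeper',(245,235,325,275),.018),('sq',(390,200,445,250),.012)):
    print(nm);[print(r) for r in cnts('top',br,z,roi)]
print('weight');[print(r) for r in cnts('top',(H<25)&(S>120),.02,(390,205,415,240))]
for u,v in((170,255),(207,230),(204,242),(190,265),(300,252),(258,262),(251,197),(426,215),(410,237),(400,222),(290,260),(300,215)): print(u,v,P[v,u].round(1))
a=cv2.resize(im[190:290,160:440],(800,286),interpolation=cv2.INTER_CUBIC)
ims,_=load('side'); b=cv2.resize(ims[160:275,180:340],(432,310),interpolation=cv2.INTER_CUBIC); e=cv2.resize(ims[295:375,325:420],(368,310),interpolation=cv2.INTER_CUBIC)
cv2.imwrite('pics/c1.png',np.vstack([a,np.hstack([b,e])]))
E
```

```text
cal
([207.9, 228.9], 196, [520.5, 241.5], [520.0, 241.4], [64.4, 23.7], 60.2)
([202.9, 242.3], 45, [482.6000061035156, 251.60000610351562], [482.7, 251.7], [11.4, 28.7], 59.4)
([171.2, 255.1], 165, [442.20001220703125, 334.8999938964844], [442.2, 335.1], [30.2, 41.8], 82.2)
([189.0, 263.1], 217, [423.6000061035156, 283.79998779296875], [424.1, 283.6], [17.9, 89.8], 60.0)
gauge+keeper
([296.5, 251.3], 103, [472.6000061035156, -6.300000190734863], [472.6, -6.1], [16.0, 64.0], 62.9)
([305.6, 258.3], 118, [455.20001220703125, -32.0], [455.8, -32.5], [13.4, 64.1], 55.9)
([257.8, 262.4], 102, [436.1000061035156, 96.19999694824219], [436.5, 96.5], [37.5, 19.5], 13.4)
sq
([419.6, 224.6], 510, [567.7000122070312, -342.79998779296875], [569.9, -323.2], [73.1, 117.5], 35.2)
weight
([399.0, 222.2], 125, [569.2999877929688, -283.5], [568.6, -283.6], [30.6, 33.9], 3.5)
170 255 [440.7 331.8  29.5]
207 230 [517.4 243.7   5.6]
204 242 [482.9 247.6  12.1]
190 265 [418.6 280.7   5.8]
300 252 [472.4 -16.7   5.5]
258 262 [437.   95.6  22.3]
251 197 [618.7 128.9   5.3]
426 215 [ 593.6 -356.9   22.2]
410 237 [ 532.6 -318.6    4.1]
400 222 [ 565.1 -278.    46.5]
290 260 [448.4   9.7  12.7]
300 215 [574.4 -11.4  11.1]
```

View pics/c1.png

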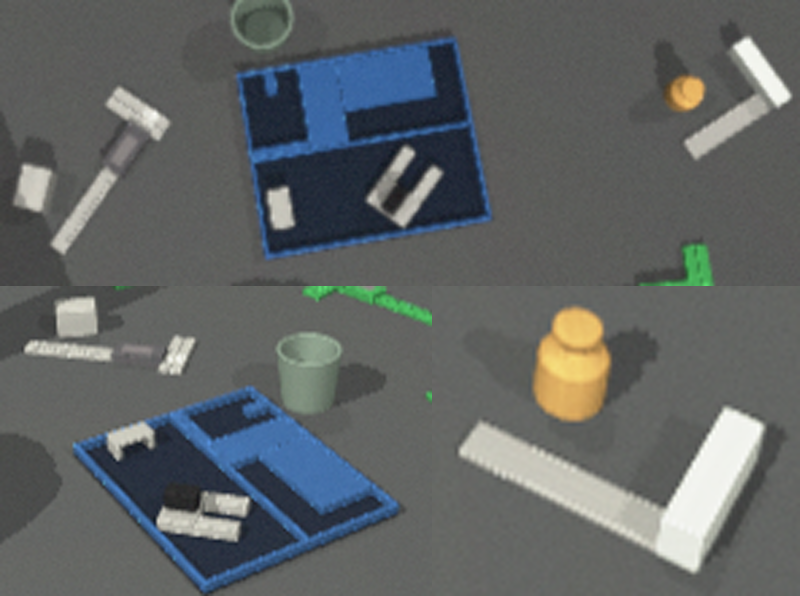

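The crop confirms it: the steel caliper (crop 140,110) lies beside the block (35,187), and the gauge's black grip (400,192) is at the back with its mouth opening up and to the right. Now exact gauge and square poses from depth.

```bash
cat > g.py <<'E'
from m import *
def rectmask(m,P):
    Q=P[m][:,:2].astype(np.float32); r=cv2.minAreaRect(Q); return len(Q),np.round(Q.mean(0),1),np.round(r[0],1),np.round(r[1],1),round(r[2],1)
E
python3 - <<'E'
from g import *
im,d=load('top'); H,S,V=cv2.split(cv2.cvtColor(im,cv2.COLOR_BGR2HSV)); P=pts('top',d)*1000; Z=P[...,2]
roi=np.zeros(d.shape,bool); roi[235:275,275:325]=1
print('gaugeplate',rectmask(roi&(S<60)&(V>120),P),np.median(Z[roi&(S<60)&(V>120)]))
print('gripblk',rectmask(roi&(Z>22),P), 'all>11',rectmask(roi&(Z>10.5),P))
roi[:]=0; roi[195:255,385:445]=1; b=roi&(S<60)&(V>120)
print('stock',rectmask(b&(Z>17),P)); print('blade',rectmask(b&(Z<9)&(V>120),P))
print('weight',rectmask(roi&(S>120)&(H<25)&(Z>12),P))
roi[:]=0; roi[215:285,175:225]=1
print('slider',rectmask(roi&(Z>10),P))
roi[:]=0; roi[215:285,160:180]=1
print('block',rectmask(roi&(Z>24),P))
roi[:]=0; roi[175:210,235:270]=1
print('cup',rectmask(roi&(Z>45),P))
roi[:]=0; roi[235:275,245:275]=1
print('keeper',rectmask(roi&(Z>17),P))
# tray corners from depth
roi[:]=0; roi[195:285,235:340]=1
print('tray',rectmask(roi&(H>100)&(H<125)&(S>110)&(Z>8),P))
E
```

```text
gaugeplate (221, array([463.7, -20.3], dtype=float32), array([464.9, -20.1]), array([44.5, 65.7]), 58.2) 13.803453455247805
gripblk (64, array([444.3,  -7.3], dtype=float32), array([413.9,  13. ]), array([ 15.4, 111.7]), 56.2) all>11 (415, array([463.3, -11. ], dtype=float32), array([445.6, -16.3]), array([146.7, 132.2]), 3.9)
stock (176, array([ 592.9, -355.8], dtype=float32), array([ 469.7, -171.2]), array([ 69.9, 472.3]), 33.7)
blade (304, array([ 551. , -334.1], dtype=float32), array([ 570.1, -327.6]), array([ 73.5, 122.6]), 37.6)
weight (115, array([ 567.3, -280.3], dtype=float32), array([ 568., -282.]), array([28.3, 25.1]), 44.9)
slider (203, array([465.9, 253. ], dtype=float32), array([396.8, 194. ]), array([275.3, 129.6]), 53.8)
block (165, array([437.4, 320. ], dtype=float32), array([415.1, 192.3]), array([307.5,  40.3]), 79.7)
cup (123, array([604.6, 123.5], dtype=float32), array([500.2, 101.6]), array([282.3,  57.9]), 11.7)
keeper (93, array([433.2,  94.2], dtype=float32), array([406.4,  80.3]), array([101.9,  25.6]), 28.6)
tray (1564, array([533. ,  30.6], dtype=float32), array([484. ,  18.4]), array([213.9, 217.5]), 13.3)
```

Run:
```python
from g import *
im,d=load('top'); H,S,V=cv2.split(cv2.cvtColor(im,cv2.COLOR_BGR2HSV)); P=pts('top',d)*1000; Z=P[...,2]
R=(390,195,445,255); b=(S<60)&(V>120)
print(np.percentile(V[195:255,390:445][b[195:255,390:445]],[5,25,50,75,95]))
print(cnts('top',b&(abs(Z-22)<3),.022,R,40)); print(cnts('top',b&(abs(Z-4)<2.5),.004,R,40))
print(cnts('top',(V>225)&b,.022,R,40))
roi=np.zeros(d.shape,bool); roi[235:275,275:325]=1
print(cnts('top',roi&(abs(Z-30)<3)&(V<60),.030,(275,235,325,275),10))
roi[:]=0; roi[235:275,180:225]=1
print(cnts('top',roi&(abs(Z-12)<2.5),.012,(180,230,225,275),20))
```

```text
[129. 164. 189. 234. 245.]
[([426.4, 214.8], 145, [594.2000122070312, -358.1000061035156], [594.0, -357.9], [69.5, 19.0], 37.1)]
[([414.1, 233.6], 189, [542.7999877929688, -330.1000061035156], [543.1, -330.4], [22.4, 93.1], 37.2)]
[([426.3, 214.6], 141, [595.0, -357.8999938964844], [595.0, -357.9], [66.4, 16.1], 36.0)]
[([298.0, 258.9], 41, [451.3999938964844, -10.800000190734863], [450.4, -10.5], [11.8, 25.2], 59.2)]
[([203.6, 242.4], 127, [481.70001220703125, 248.60000610351562], [483.5, 248.6], [24.0, 49.5], 61.3)]
```

```bash
python3 -m handwheel '[20,-42,-12,-0.02,0.5,20,-42,-12,-0.02,0.5,20,-42,-12,-0.02,0.5,20,-42,-12,-0.02,0.5,20,-42,-12,-0.02,0.5,20,-42,-12,-0.02,0.5,20,-42,-12,-0.017,0.5,20,-42,-12,0,0.5]' 30
python3 -m handwheel '[20,-42,-12,0,0.5,20,-42,-12,0,0.5,20,-42,-12,0,0.5,17,-28,-10,0,0.5,0,0,0,0,0.5,0,0,0,0,0.5]'
```

```text
time: 0.9
tool_pos: [0.3743, 0.1417, 0.1443]
tool_rot: [3.141, 0.0, 2.584]
contact_force: [0.2, 0.3, -0.7]
opening: 0.046
grip_force: 0.0
time: 1.5
tool_pos: [0.4505, -0.0109, 0.0982]
tool_rot: [-3.141, -0.002, 2.583]
contact_force: [0.4, 0.5, 0.3]
opening: 0.0457
grip_force: 0.0
```

```bash
python3 -m handwheel '[0,0,-30,0,0.5,0,0,-25,0,0.5,0,0,-10,0,0.5,0,0,-4,0,0.5,0,0,0,0,0.5,0,0,0,0,0.1,0,0,0,0,0.1,0,0,0,0,0.1]' 30
python3 -m handwheel '[0,0,0,0,0.1,0,0,0,0,0.1,0,0,0,0,0.1]'
```

```text
time: 2.3
tool_pos: [0.4514, -0.0106, 0.0304]
tool_rot: [3.141, 0.001, 2.585]
contact_force: [-0.2, -0.2, -0.5]
opening: 0.0262
grip_force: 0.0
time: 2.6
tool_pos: [0.4511, -0.0107, 0.0301]
tool_rot: [3.141, 0.0, 2.585]
contact_force: [-1.2, -0.5, 5.7]
opening: 0.0163
grip_force: 29.9
```

```bash
python3 -m handwheel '[0,0,15,0,0.1,0,0,25,0,0.1,0,10,25,0.1,0.1,5,20,0,0.13,0.1,10,30,0,0.13,0.1,20,30,0,0.13,0.1,20,20,0,0.13,0.1,9,6,0,0.13,0.1]' 30
python3 -m handwheel '[0,0,0,0.037,0.1,0,0,0,0,0.1,0,0,0,0,0.1]'
python3 - <<'E'
from g import *
im,d=cap('top'); ims,_=cap('side'); s=robot.observe(); print(s['tool_pos'],s['tool_rot'])
cv2.imwrite('pics/g1.png',np.hstack([cv2.resize(im[175:275,230:330],(400,400)),cv2.resize(ims[130:280,190:340],(400,400))]))
E
```

```text
time: 3.4
tool_pos: [0.5161, 0.1075, 0.0943]
tool_rot: [3.141, 0.001, -2.941]
contact_force: [-0.5, -0.5, -1.6]
opening: 0.0154
grip_force: 29.9
time: 3.7
tool_pos: [0.5144, 0.1054, 0.0942]
tool_rot: [3.141, -0.001, -2.913]
contact_force: [0.1, 0.7, -1.6]
opening: 0.0158
grip_force: 29.9
[0.51460765 0.10520607 0.09454681] [ 3.14135580e+00 -6.31043282e-04 -2.91268344e+00]
```

View pics/g1.png

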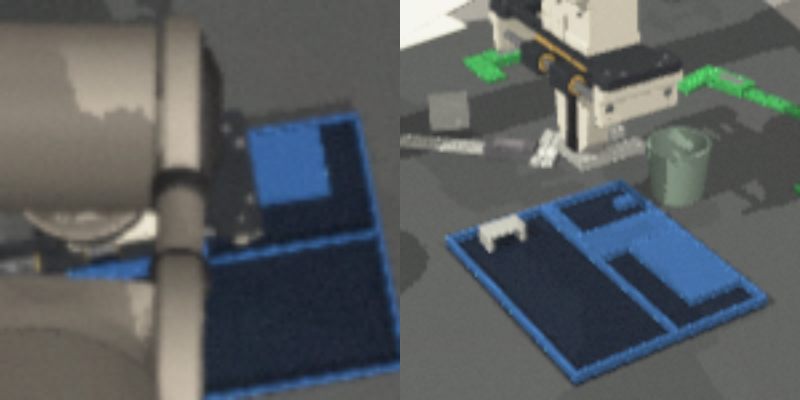

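The side view shows the gauge held level, its plate at (600,150) in the picture and clear above the tray; I'm lowering it carefully.

```bash
python3 -m handwheel '[1,0,-25,0,0.1,0,0,-20,0,0.1,0,0,-8,0,0.1,0,0,-3,0,0.1,0,0,-3,0,0.1,0,0,-2,0,0.1,0,0,0,0,0.1]' 30
python3 -m handwheel '[0,0,-2,0,0.1,0,0,-0.5,0,0.1,0,0,0,0,0.1]'
```

```text
time: 4.5
tool_pos: [0.5162, 0.1054, 0.0341]
tool_rot: [-3.142, 0.001, -2.911]
contact_force: [0.5, -0.5, -2.0]
opening: 0.0161
grip_force: 29.9
time: 4.8
tool_pos: [0.516, 0.1054, 0.0313]
tool_rot: [3.142, 0.0, -2.911]
contact_force: [0.7, -0.5, -2.5]
opening: 0.0157
grip_force: 29.9
```

```bash
python3 -m handwheel '[0,0,-1,0,0.1,0,0,0,0,0.4,0,0,0,0,0.4,0,0,0,0,0.4,0,0,10,0,0.4,0,0,30,0,0.4,0,0,30,0,0.4,0,-20,0,-0.08,0.4]'
python3 -m handwheel '[5,-40,0,-0.1,0.4,5,-40,0,-0.1,0.4,5,-40,0,-0.1,0.4,5,-40,0,-0.1,0.4,5,-40,0,-0.1,0.4,5,-40,0,-0.1,0.4,5,-40,0,-0.1,0.4,5,-40,0,-0.1,0.4]'
python3 -m handwheel '[15,-40,0,-0.1,0.4,15,-40,0,-0.1,0.4,8,-43,0,-0.075,0.4,0,0,0,0,0.4,0,0,0,0,0.4]'
python3 - <<'E'
from g import *
im,d=cap('top'); ims,_=cap('side')
cv2.imwrite('pics/s1.png',np.hstack([cv2.resize(im[185:285,230:340],(440,400)),cv2.resize(ims[250:400,300:450],(360,400))]))
s=robot.observe(); print(s['tool_pos'],s['tool_rot'])
E
```

```text
time: 5.6
tool_pos: [0.5185, 0.0868, 0.1049]
tool_rot: [-3.141, 0.008, -2.99]
contact_force: [0.6, 0.2, -0.4]
opening: 0.037
grip_force: 0.0
time: 6.4
tool_pos: [0.5561, -0.2363, 0.1012]
tool_rot: [3.141, 0.001, 2.488]
contact_force: [1.3, -0.4, -0.4]
opening: 0.0367
grip_force: 0.0
time: 6.9
tool_pos: [0.5935, -0.3582, 0.1002]
tool_rot: [3.141, -0.001, 2.216]
contact_force: [0.3, 0.4, -0.4]
opening: 0.0369
grip_force: 0.0
[ 0.59377082 -0.35633677  0.10048325] [ 3.14142681e+00 -9.14837173e-04  2.21802566e+00]
```

View pics/s1.png

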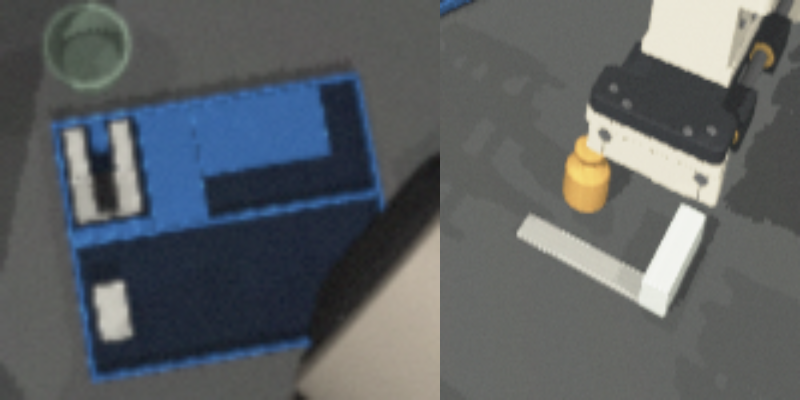

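The gauge lies in its compartment (picture 105,170) with the key between its jaws. Now grip the square.

```bash
python3 -m handwheel '[0,0,-30,0,0.4,0,0,-30,0,0.4,0,0,-10,0,0.4,0,0,-5,0,0.4,0,0,0,0,0.4,0,0,0,0,0.1,0,0,0,0,0.1,0,0,0,0,0.1]' 50
python3 -m handwheel '[0,0,0,0,0.1,0,0,0,0,0.1]'
```

```text
time: 7.8
tool_pos: [0.5972, -0.358, 0.036]
tool_rot: [3.139, 0.011, 2.219]
contact_force: [-7.9, 4.8, 44.3]
opening: 0.0173
grip_force: 21.6
time: 8.0
tool_pos: [0.5979, -0.3586, 0.036]
tool_rot: [3.138, 0.013, 2.219]
contact_force: [-8.3, 2.3, 41.9]
opening: 0.0092
grip_force: 21.5
```

My mistake: for the square the fingers must close along its x axis, a quarter turn from where I had them, so the tips landed on top of the stock. Lift, turn −1.571 and re-measure.

```bash
python3 -m handwheel '[0,0,0,0,0.4,0,0,12,0,0.4,0,0,30,0,0.4,0,0,33,-0.14,0.4,0,60,0,-0.14,0.4,-20,40,0,-0.14,0.4,-40,40,0,-0.14,0.4,-40,40,0,-0.14,0.4]' 50
python3 -m handwheel '[-40,40,0,-0.14,0.4,-40,40,0,-0.14,0.4,0,0,0,-0.14,0.4,0,0,0,-0.14,0.4,0,0,0,-0.14,0.4,0,0,0,-0.14,0.4,0,0,0,-0.031,0.4]'
cat > sq.py <<'E'
from g import *
im,d=cap('top'); H,S,V=cv2.split(cv2.cvtColor(im,cv2.COLOR_BGR2HSV)); P=pts('top',d)*1000; Z=P[...,2]
R=(390,195,445,255); b=(S<60)&(V>120)
print(cnts('top',b&(abs(Z-22)<3),.022,R,40)); print(cnts('top',b&(abs(Z-4)<2.5),.004,R,40))
print('weight',cnts('top',(H<25)&(S>120),.02,(390,205,415,240)))
s=robot.observe(); print(s['tool_pos'],s['tool_rot'],s['time'],s['qpos'])
E
python3 sq.py
```

```text
time: 8.8
tool_pos: [0.5017, -0.1937, 0.1006]
tool_rot: [-3.141, -0.0, 1.514]
contact_force: [-0.2, 1.3, -0.1]
opening: 0.0367
grip_force: 0.0
time: 9.5
tool_pos: [0.4321, -0.1249, 0.1007]
tool_rot: [3.142, -0.0, 0.644]
contact_force: [-0.3, -0.6, -0.4]
opening: 0.0369
grip_force: 0.0
[([426.8, 215.2], 139, [593.2999877929688, -359.1000061035156], [593.8, -357.6], [69.5, 19.5], 36.9)]
[([414.6, 233.4], 188, [543.5, -331.6000061035156], [543.5, -330.2], [21.7, 91.8], 36.1)]
weight [([398.9, 222.2], 125, [569.2999877929688, -283.20001220703125], [568.6, -283.4], [31.5, 33.0], 0.1)]
[ 0.43207583 -0.12490135  0.10068183] [-3.14156495e+00 -5.13067560e-05  6.44486870e-01] 9.55 [-4.52135523e-01  3.85987587e-01  1.91203474e+00  7.80403335e-05
  8.43571550e-01  4.74122052e-01]
```

```bash
python3 -m handwheel '[25,-36,0,0,0.4,25,-36,0,0,0.4,25,-36,0,0,0.4,25,-36,0,0,0.4,25,-36,0,0,0.4,25,-36,0,0,0.4,12,-17,0,0,0.4,0,0,0,0,0.4]' 50
python3 -m handwheel '[0,0,-30,0,0.4,0,0,-30,0,0.4,0,0,-10,0,0.4,0,0,-5,0,0.4,0,0,0,0,0.4,0,0,0,0,0.4]'
```

```text
time: 10.35
tool_pos: [0.5953, -0.3604, 0.0998]
tool_rot: [3.141, -0.0, 0.646]
contact_force: [0.8, 0.6, 0.3]
opening: 0.0367
grip_force: 0.0
time: 10.95
tool_pos: [0.5953, -0.3594, 0.027]
tool_rot: [3.139, -0.001, 0.646]
contact_force: [-0.9, -0.2, -0.4]
opening: 0.0366
grip_force: 0.0
```

```bash
python3 -m handwheel '[-1,1,-2,0,0.4,0,0,0,0,0.4,0,0,0,0,0.1,0,0,0,0,0.1,0,0,0,0,0.1,0,0,0,0,0.1]' 50
python3 -m handwheel '[0,0,10,0,0.1,0,0,20,0,0.1,0,0,30,0,0.1,0,0,15,0,0.1,0,0,0,0,0.1]'
```

```text
time: 11.55
tool_pos: [0.5938, -0.3584, 0.0234]
tool_rot: [3.141, -0.0, 0.646]
contact_force: [0.3, -1.9, 0.6]
opening: 0.0175
grip_force: 50.0
time: 12.05
tool_pos: [0.5947, -0.359, 0.1013]
tool_rot: [3.136, -0.001, 0.646]
contact_force: [0.7, -0.2, -2.5]
opening: 0.0171
grip_force: 50.0
```

```bash
python3 -m handwheel '[0,20,0,0,0.1,-4,35,0,-0.05,0.1,-4,35,0,-0.05,0.1,-4,35,0,-0.05,0.1,-4,35,0,-0.05,0.1,-4,35,0,-0.05,0.1,-4,35,0,-0.05,0.1,-4,35,0,-0.05,0.1]' 50
python3 -m handwheel '[0,25,0,-0.05,0.1,0,12,0,-0.015,0.1,0,0,0,0,0.1,0,0,0,0,0.1]'
python3 - <<'E'
from g import *
ims,_=cap('side'); im,d=cap('top'); s=robot.observe(); print(s['tool_pos'],s['tool_rot'])
cv2.imwrite('pics/q1.png',np.hstack([cv2.resize(im[185:285,230:340],(440,400)),cv2.resize(ims[150:300,190:340],(360,400))]))
E
```

```text
time: 12.85
tool_pos: [0.5643, -0.0915, 0.0969]
tool_rot: [-3.14, 0.002, 0.294]
contact_force: [0.6, -0.1, -2.7]
opening: 0.0177
grip_force: 50.0
time: 13.25
tool_pos: [0.5651, -0.0563, 0.0974]
tool_rot: [-3.141, 0.001, 0.232]
contact_force: [-0.1, -0.3, -2.2]
opening: 0.0174
grip_force: 50.0
[ 0.56536027 -0.05705643  0.09773626] [3.14154921e+00 7.53422895e-04 2.30276864e-01]
```

View pics/q1.png

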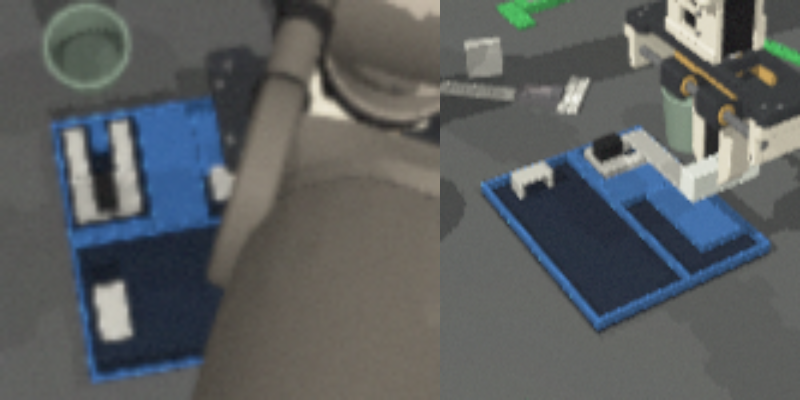

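The square is held level, stock at (705,185) and blade at (665,150) in the side half, and clear of the gauge; lowering it.

```bash
python3 -m handwheel '[1,0.5,-25,0,0.1,0,0,-20,0,0.1,0,0,-10,0,0.1,0,0,-4,0,0.1,0,0,-3,0,0.1,0,0,-2,0,0.1,0,0,0,0,0.1]' 50
python3 -m handwheel '[0,0,-2,0,0.1,0,0,-2,0,0.1,0,0,0,0,0.1]'
```

```text
time: 14.05
tool_pos: [0.5669, -0.0558, 0.0347]
tool_rot: [3.141, -0.001, 0.231]
contact_force: [0.7, -0.5, -2.5]
opening: 0.0177
grip_force: 50.0
time: 14.35
tool_pos: [0.5665, -0.0556, 0.0301]
tool_rot: [3.142, 0.0, 0.231]
contact_force: [-0.0, -0.3, -2.2]
opening: 0.0177
grip_force: 50.0
```

```bash
python3 -m handwheel '[0,0,-1.5,0,0.1,0,0,-1,0,0.1,0,0,0,0,0.1]'
python3 -m handwheel '[0,0,0,0,0.4,0,0,0,0,0.4,0,0,0,0,0.4,0,0,12,0,0.4,0,0,25,0,0.4,0,0,30,0,0.4,0,0,0,0,0.4]'
```

```text
time: 14.65
tool_pos: [0.5664, -0.0556, 0.0276]
tool_rot: [-3.142, 0.0, 0.231]
contact_force: [0.8, 0.5, -3.0]
opening: 0.0176
grip_force: 50.0
time: 15.35
tool_pos: [0.5692, -0.0562, 0.0997]
tool_rot: [3.138, -0.008, 0.231]
contact_force: [0.2, -0.7, -0.4]
opening: 0.0365
grip_force: 0.0
```

```bash
python3 -m handwheel '[-10,20,0,0.14,0.5,-10,20,0,0.14,0.5,-10,20,0,0.14,0.5,-10,20,0,0.14,0.5,-10,20,0,0.14,0.5,-10,20,0,0.14,0.5,-10,20,0,0.14,0.5,-10,20,0,0.14,0.5]' 40
python3 -m handwheel '[-10,20,0,0.14,0.5,0,20,0,0.14,0.5,0,20,0,0.14,0.5,0,20,0,0.14,0.5,0,20,0,0.14,0.5,0,20,0,0.14,0.5,0,20,0,0.14,0.5,0,8,0,0.14,0.5]'
python3 -m handwheel '[0,0,0,0.14,0.5,0,0,0,0.011,0.5,0,0,0,0,0.5,0,0,0,0,0.5]'
python3 - <<'E'
from g import *
ims,_=cap('side'); im,d=cap('top'); s=robot.observe(); print(s['tool_pos'],s['tool_rot'],s['time'])
cv2.imwrite('pics/k1.png',np.hstack([cv2.resize(im[175:285,230:340],(400,400)),cv2.resize(ims[120:280,150:310],(400,400))]))
E
```

```text
time: 16.15
tool_pos: [0.486, 0.1051, 0.095]
tool_rot: [3.141, -0.0, 1.356]
contact_force: [-0.1, 0.8, 0.2]
opening: 0.0458
grip_force: 0.0
time: 16.95
tool_pos: [0.4764, 0.2539, 0.095]
tool_rot: [3.141, 0.0, 2.478]
contact_force: [-0.3, 0.1, 0.1]
opening: 0.0458
grip_force: 0.0
time: 17.35
tool_pos: [0.4766, 0.2521, 0.0948]
tool_rot: [3.141, 0.0, 2.619]
contact_force: [-0.2, 0.6, 0.6]
opening: 0.0456
grip_force: 0.0
[0.47659475 0.25213074 0.09480803] [3.14147232e+00 1.36337201e-05 2.61967501e+00] 17.45
```

View pics/k1.png

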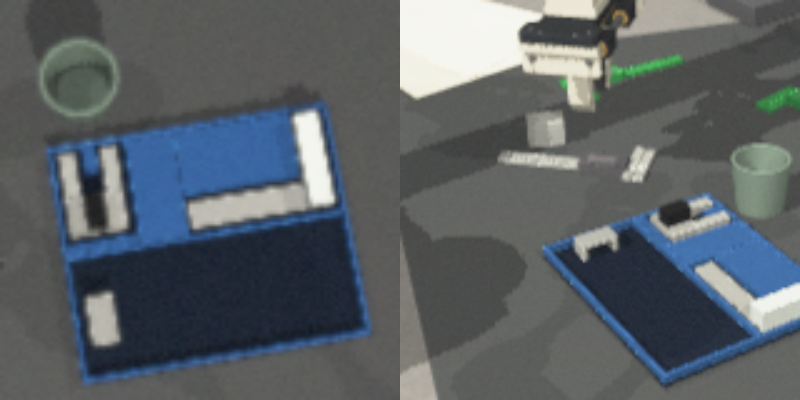

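Gauge (95,190) and square (250,190) both lie home. Now the caliper's slider.

```bash
python3 -m handwheel '[1,0,-30,0,0.5,0,0,-30,0,0.5,0,0,-12,0,0.5,0,0,-5,0,0.5,0,0,-1.5,0,0.5,0,0,0,0,0.5]' 40
python3 -m handwheel '[0,0,0,0,0.15,0,0,0,0,0.15,0,0,0,0,0.15,0,0,0,0,0.15]'
```

```text
time: 18.05
tool_pos: [0.4782, 0.2526, 0.0171]
tool_rot: [3.14, 0.001, 2.622]
contact_force: [0.4, 0.2, 0.6]
opening: 0.0457
grip_force: 0.0
time: 18.45
tool_pos: [0.4778, 0.2525, 0.0167]
tool_rot: [3.141, 0.001, 2.622]
contact_force: [-0.3, 0.1, 2.9]
opening: 0.0237
grip_force: 40.0
```

```bash
python3 -m handwheel '[0,0,12,0,0.15,0,0,25,0,0.15,0,0,30,0,0.15,0,-20,8,-0.08,0.15,0,-30,0,-0.1,0.15,-1,-33,0,-0.1,0.15,-1,-33,0,-0.1,0.15,-2,-33,0,-0.1,0.15]' 40
python3 -m handwheel '[-2,-33,0,-0.1,0.15,-2,-33,0,-0.1,0.15,-2,-33,0,-0.1,0.15,-2,-25,0,-0.041,0.15,0,-10,0,0,0.15,0,0,0,0,0.15,0,0,0,0,0.15]'
python3 - <<'E'
from g import *
ims,_=cap('side'); s=robot.observe(); print(s['tool_pos'],s['tool_rot'],s['time'])
cv2.imwrite('pics/k2.png',cv2.resize(ims[130:280,170:340],(680,600)))
E
```

```text
time: 19.25
tool_pos: [0.4734, 0.1022, 0.0919]
tool_rot: [3.141, 0.0, 2.138]
contact_force: [0.4, -0.9, -1.3]
opening: 0.0233
grip_force: 40.0
time: 19.95
tool_pos: [0.4655, -0.03, 0.0915]
tool_rot: [3.141, -0.0, 1.801]
contact_force: [-0.6, -0.8, -1.6]
opening: 0.0237
grip_force: 40.0
[ 0.46551733 -0.02973627  0.09138974] [ 3.14149306e+00 -3.06254744e-04  1.80200819e+00] 20.0
```

View pics/k2.png

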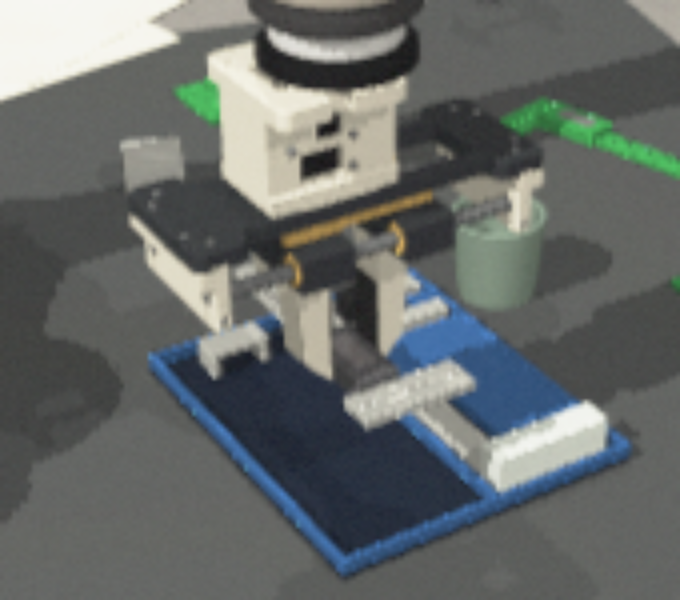

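The caliper is held straight, jaws at (410,395), beam pointing at the bridge (235,345). Lowering it into the compartment.

```bash
python3 -m handwheel '[0.5,-1,-25,0,0.15,0,0,-25,0,0.15,0,0,-10,0,0.15,0,0,-4,0,0.15,0,0,-3,0,0.15,0,0,0,0,0.15,0,0,0,0,0.15]' 40
python3 -m handwheel '[0,0,-2,0,0.15,0,0,-1,0,0.15,0,0,0,0,0.15]'
```

```text
time: 20.7
tool_pos: [0.4665, -0.0317, 0.0249]
tool_rot: [3.14, 0.001, 1.801]
contact_force: [0.3, -0.3, -1.9]
opening: 0.0235
grip_force: 40.0
time: 21.0
tool_pos: [0.466, -0.0317, 0.0213]
tool_rot: [3.142, 0.0, 1.801]
contact_force: [0.7, 0.0, -1.7]
opening: 0.0238
grip_force: 40.0
```

```bash
python3 -m handwheel '[-2,8,0,0,0.15,-2,8,0,0,0.15,0,0,0,0,0.15,-1.5,8,0,0,0.15,0,0,0,0,0.15]' 40
python3 -m handwheel '[-2,8,0,0,0.15,0,0,0,0,0.15,-1,6,0,0,0.15,0,0,0,0,0.15]'
```

```text
time: 21.5
tool_pos: [0.4602, -0.0068, 0.0212]
tool_rot: [-3.141, -0.0, 1.802]
contact_force: [-0.0, 0.7, -0.9]
opening: 0.0233
grip_force: 40.0
time: 21.9
tool_pos: [0.4573, 0.0069, 0.0212]
tool_rot: [-3.141, -0.0, 1.801]
contact_force: [0.7, 0.1, -1.2]
opening: 0.0235
grip_force: 40.0
```

Home, with no contact force. Release, lift, back away toward −y and check.

```bash
python3 -m handwheel '[0,0,-0.5,0,0.15,0,0,0,0,0.37,0,0,0,0,0.37,0,0,0,0,0.37,0,0,10,0,0.37,0,0,25,0,0.37,0,0,35,0,0.37,0,0,40,0,0.37]'
python3 -m handwheel '[0,-40,10,0,0.37,0,-45,0,0,0.37,0,-45,0,0,0.37,0,-45,0,0,0.37,0,-45,0,0,0.37,0,-45,0,0,0.37,0,-30,0,0,0.37,0,0,0,0,0.37]'
python3 - <<'E'
from g import *
ims,_=cap('side'); im,d=cap('top'); H,S,V=cv2.split(cv2.cvtColor(im,cv2.COLOR_BGR2HSV)); P=pts('top',d)*1000; Z=P[...,2]
s=robot.observe(); print(s['tool_pos'],s['time'])
def tr(c): 
    a=np.radians(13.2); x,y=np.array(c)-[501,22.5]; return np.round([x*np.cos(a)+y*np.sin(a),-x*np.sin(a)+y*np.cos(a)],1)
R=(235,190,345,285); g=(S<60)
for nm,m,z in(('stock',g&(V>120)&(abs(Z-26)<3),.026),('z16 slider',g&(abs(Z-16)<2)&(V>60),.016),('z10 beam/jaws',g&(V>120)&(abs(Z-10)<2),.010),('gauge',g&(V>120)&(abs(Z-14)<2),.014),('blade',g&(V>120)&(abs(Z-8)<1.5),.008)):
    for r in cnts('top',m,z,R,35): print(nm,r[0],r[1],tr(r[3]),r[4],r[5])
print(cnts('top',(H<25)&(S>120),.02,(390,205,415,240)))
cv2.imwrite('pics/f1.png',np.hstack([cv2.resize(im[175:285,230:340],(400,400)),cv2.resize(ims[150:300,190:340],(400,400))]))
E
```

```text
time: 22.7
tool_pos: [0.4568, 0.0064, 0.132]
tool_rot: [-3.14, -0.001, 1.801]
contact_force: [1.0, -0.9, 0.6]
opening: 0.034
grip_force: 0.0
time: 23.5
tool_pos: [0.4573, -0.2926, 0.1414]
tool_rot: [3.141, 0.002, 1.797]
contact_force: [-0.2, 0.3, 0.7]
opening: 0.0338
grip_force: 0.0
[ 0.45711413 -0.28870691  0.14097937] 23.6
stock [316.0, 218.6] 144 [ 44.7 -89.8] [69.6, 17.8] 13.4
z16 slider [249.7, 227.9] 38 [46.9 92.8] [53.1, 12.8] 11.0
z16 slider [294.0, 256.7] 116 [-47.1 -13.3] [23.5, 49.2] 13.0
z10 beam/jaws [300.4, 230.7] 54 [ 20.  -42.4] [18.7, 43.3] 13.1
z10 beam/jaws [306.4, 251.5] 109 [-35.8 -47.9] [61.6, 21.6] 13.9
z10 beam/jaws [272.7, 260.3] 101 [-46.9  44.6] [15.6, 63.4] 12.9
gauge [260.9, 226.7] 70 [49.6 63.1] [63.9, 12.8] 11.9
gauge [249.8, 228.9] 63 [49.6 93.7] [63.7, 12.1] 13.0
blade [297.2, 231.5] 126 [ 20.4 -34.6] [19.7, 90.9] 13.6
blade [307.1, 254.1] 50 [-47.1 -50.6] [39.9, 17.9] 26.9
[([398.1, 222.1], 106, [569.5, -281.1000061035156], [570.4, -280.4], [26.0, 34.4], 68.8)]
```

View pics/f1.png

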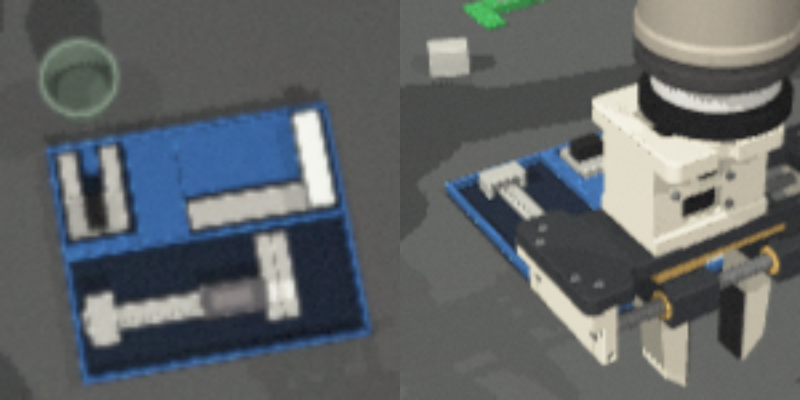

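The view shows all three lying home with the tail under the bridge, and the measured errors are under about 2.5 mm. Handing in.

```bash
python3 -c "
from cell import robot
print(robot.hand_in())"
```

```text
the job is handed in; nothing more can be done
None
```

I handed the job in at about 24 s with gauge, square and caliper lying flat in their compartments, each measured within about 2.5 mm of home, and the bystanders standing where they were; one mistaken grasp pressed the fingertips on the square at 44 N without moving it, and no verdict was returned.

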